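# Bring the stamp round on the sample carousel and hold it there

## Robot

A 6-joint arm with a two-finger parallel gripper is mounted at the origin on a cart in front of the work surface, level with it; the furniture and walls round the work are solid. World frame = base frame: x ahead of the robot, y to its left, z up, the work surface at z = 0. Lengths are in mm, angles in degrees, forces in N, time in s.
With the tool pointing down it reaches from about 325 to 1000 mm from the base axis. Payload 5.1 kg.
Tool frame: the origin (TCP) lies between the finger pads; the fingertips stand manip.tips_ahead ahead of it and the grasp point (between the pads) lies 5 mm behind it (manip.tips_ahead is the distance from the TCP to the fingertips, in mm); z points along the fingers, y is the direction in which the jaws open and shut (so a half turn about z gives the same grasp; the last joint's range is limited). The gripper opens to 85 mm and grips with 20 to 120 N. Pads are 22 mm wide; open, the fingers measure 114 mm over their backs; the gripper's body (76 mm by 85 mm) begins 54 mm behind the grasp point. The pads swing forward as they close: fully open they stand 13 mm farther back than shut.
Start: joints at [-81.624, 7.093, 94.555, -0, 78.352, -4.733], TCP at [147.393, -633.056, 245.322] pointing down, gripper open.
Joint ranges: [-149.61, 149.61], [-58.7, 133.49], [1.44, 155.28], [-77.14, 257.14], [18.33, 153.61], [-166.67, 166.67]. Speed limits (degrees/s): [147.25, 147.25, 180, 180, 180, 180].

## Interface

Orientations are given as a 3x3 rotation matrix whose columns are the frame's x, y, z axes.
In Python, from station import manip gives the robot as it stands. The module is installed in compiled form; this text tells all that it offers.
- The arm moves only by the tool apply_moves, never from a script. Its argument "plan" is a list of rows, each a list of 4 numbers: the shift along the world's x, y, z in mm, then the turn about the world's z in degrees. A call has 1 to 5 rows; each row shifts and turns the pose as measured when the row begins; what a row does not reach is not made up. A row lasts 1/10 s, in which the tool goes at most 50 mm and 8.59 degrees, less where a joint would pass 70% of its speed; a pose out of reach is approached as far as the arm can. A call is refused whole if a number of a shift passes 50 or a number of a turn 8.59, either way. A call with a gripper value outside its range is refused whole. "claw" is the opening, from 0 (shut) to 1 (fully open), set as the call begins (left out, the last holds). The fingers move at their own pace and stop on an object; "force" is the grip in N (left out, the last holds). Time passes only in rows, so rows that do not move let the fingers close. It gives the time, the measured TCP pose, the force and the opening at its end, in the units of the state.
- manip.state(): the state, without advancing time (a new reading comes with each control period).
- manip.capture(name): name is "scene" or "top" or "wrist"; returns the picture (400x640x3 uint8, blue, green, red); there is no depth.
- manip.camera_params(name): a dict with "fx", "fy", "cx", "cy" (pixels), "k1" (the pictures are not rectified: a ray, as slopes to the right and down, at radius r is drawn at 1 + k1 r^2 times it, then the intrinsics apply), "cam_to_world" (4x4, takes a point from camera to world coordinates); the wrist camera has in their place "tool_from_camera" (4x4, takes a point from camera to tool coordinates, whose origin is the TCP and whose axes are the flange's). Camera axes: x right, y down, z forward; pixel columns grow to the right and rows downward; lengths in mm; the calibration is good to about 2 mm. A picture is of the moment at which its call begins: read the wrist's pose just before it. camera_params takes no time and is no camera call.
- manip.job_done(): hands the job in, once; it reports no verdict.
The state is a dict: "clock": time; "qpos": joint angles; "dq": joint speeds; "joint_efforts": joint torques, N m; "ee_pos": TCP position; "eef_rot": TCP orientation; "ft_force": force on the tool from outside, world axes, zero at the start; "ft_torque": the same for the moment, N m; "grip_width": finger opening in mm.
Only numpy, scipy, OpenCV 4.12 (cv2) and the standard library are available. Lean on these libraries where they do the work, as an engineer would, in place of code of your own. Each camera call takes 0.05 s, during which the arm holds its last target.

## Task

Turn the sample carousel gently by its handle bar until the wooden rubber stamp stands squarely at the fixed pointer of the stand, then keep the bar gripped so the turntable stays still while I take the stamp. Finish while holding: do not let go of the bar at the end, and leave the secateurs, the tape roll and the mug where they are.

Things in the scene. Friction and masses are not known exactly. Their poses are not given: they have to be found in the camera images.
- stand: Fixed dark steel foot of the carousel, 170 mm across. Origin on the table, on the vertical turning axis. Its own -x axis is the front: a flat tongue runs out that way to a 42 mm high post 164 mm from the axis, whose 24 mm steel cone points back at the turntable's rim. Its place varies; its front faces the robot's side, up to 30 degrees to either side.
- turntable (a joint): Turning angle (rad) of the turntable about the stand's vertical axis: 0 = the stamp stands at the pointer, positive = counterclockwise seen from above; whole turns count on, there are no stops, and it may be turned either way. It turns with light friction (0.06 N m), has no spring and stays where it is left. It weighs about 1 kg.
- disc_centre (a point): Middle of the turntable's top face, 45 mm above the table. Light wooden disc, 252 mm across, its edge 8 mm from the cone's tip. Five stations stand evenly round it, 82 mm from the axis: the stamp and four kiwi fruits in round nests (tops at most 100 mm above the table). All five are fastened to the disc.
- handle: Wooden handle bar on a 12 mm steel column in the middle of the turntable, turning with it: 70 mm long (its own x), 16 mm thick (its own y, the grip width), 30 mm high, edges rounded. Origin at the middle of the bar, on the turning axis, 154 mm above the table. The bar lies along the line from the axis to the stamp; the stamp is on its own -x side. Free space on both sides and above.
- stamp: Wooden rubber stamp with a turned handle, the only thing on the turntable that is not a kiwi; 30 x 56 mm foot, 71 mm high, so its top is 116 mm above the table. Origin at the centre of its underside, 82 mm from the axis, 45 mm above the table.
- front_mark (a point): Fixed point of the stand, 82 mm from the axis towards the pointer and 45 mm above the table: where the stamp's origin must come.
- secateurs: Bystander: hand secateurs lying on the table on the right of the carousel, 58 x 176 x 19 mm, long along their own y; origin at the centre of the underside.
- tape_roll: Bystander: roll of packing tape lying flat on the left of the carousel, 98 mm across, 48 mm high; origin at the centre of the underside.
- tea_mug: Bystander: white mug standing on the left of the carousel, 78 mm across, 89 mm high, 113 mm with the handle (towards its own -y); origin at the centre of the underside.

How it is judged:
By the outcome, as a careful person would: the job done as asked, in the order asked, and still so for the second after the job is handed in, while the arm keeps its last pose, push and grip.
It also fails if it takes over 53 s, if anything falls off the work surface, if the arm or the gripper's body presses on something with over 40 N, if the wrist force passes 120 N, or if a joint passes its speed limit or range.

## Working session

There is one attempt and no reset: what is moved stays moved. The work goes in short steps, Python scripts to look and compute and a tool call to move; the robot and the scene stay as the last step left them, time stands still between calls to the robot, and variables do not carry over. Pictures are saved under pics/ and viewed, and the job is handed in when it is done.

Besides the shell and the picture viewer there is one more tool, called after "Request:" in YAML: its name, and indented under it one key for each argument. apply_moves: Moves the arm, as the interface text tells. Its arguments: {"type":"object","properties":{"plan":{"type":"array"},"claw":{"type":"number"},"force":{"type":"number"}},"required":["plan"]}

```bash
mkdir -p pics
cat > h.py <<'E'
import numpy as np, cv2
from station import manip
def ray(P,uv,T=None):
    T=np.array(P["cam_to_world"]) if T is None else T
    d=np.array([(uv[0]-P["cx"])/P["fx"],(uv[1]-P["cy"])/P["fy"]]);s=d.copy()
    for _ in range(20): s=d/(1+P["k1"]*(s@s))
    v=T[:3,:3]@np.array([s[0],s[1],1]);return T[:3,3],v/np.linalg.norm(v)
def plane(P,uv,z,T=None):
    o,v=ray(P,uv,T);return o+v*(z-o[2])/v[2]
def tri(a,b):
    (o1,v1),(o2,v2)=a,b
    A=np.stack([v1,-v2],1);t=np.linalg.lstsq(A,o2-o1,rcond=None)[0]
    p,q=o1+t[0]*v1,o2+t[1]*v2;return (p+q)/2,np.linalg.norm(p-q)
def proj(P,X,T=None):
    T=np.array(P["cam_to_world"]) if T is None else T
    c=np.linalg.inv(T)@np.append(X,1);s=c[:2]/c[2];s=s*(1+P["k1"]*(s@s))
    return s*[P["fx"],P["fy"]]+[P["cx"],P["cy"]]
def wristT(P,st):
    T=np.eye(4);T[:3,:3]=np.array(st["eef_rot"]);T[:3,3]=st["ee_pos"];return T@np.array(P["tool_from_camera"])
E
python3 - <<'E'
from h import *
print(manip.tips_ahead, manip.state())
for n in("scene","top"):
    cv2.imwrite(f"pics/{n}0.png",manip.capture(n));print(n,manip.camera_params(n))
print(manip.camera_params("wrist"))
E
```

```text
14.0 {'clock': 0.0, 'qpos': array([-8.16235933e+01,  7.13519836e+00,  9.46356001e+01, -7.11178881e-04,
        7.83512142e+01, -4.73160624e+00]), 'dq': array([ 0.07392766, -0.01562165,  0.08593175,  0.01164543,  0.06642709,
        0.00585205]), 'joint_efforts': array([-2.22163719e-03, -4.23610532e+01, -3.65453088e+01, -2.26351794e-04,
        6.92778442e-03, -1.62161894e-05]), 'ee_pos': array([ 147.3055028 , -632.48239975,  244.01809249]), 'eef_rot': array([[ 9.73943715e-01,  2.26789629e-01, -3.22246418e-04],
       [ 2.26789799e-01, -9.73941454e-01,  2.10503303e-03],
       [ 1.63550515e-04, -2.12326589e-03, -9.99997732e-01]]), 'ft_force': array([1.12192602, 0.29817655, 0.00757308]), 'ft_torque': array([-0.03835825,  0.01092056, -0.02015734]), 'grip_width': 85.72738800413697}
scene {'fx': 509.75969255815977, 'fy': 509.75969255815977, 'cx': 321.1375095658778, 'cy': 195.00058248715823, 'k1': -0.13003417479183163, 'cam_to_world': array([[-6.82195601e-01, -5.26736911e-01,  5.07106880e-01,
        -2.41613163e+02],
       [-7.31124031e-01,  4.83671643e-01, -4.81164622e-01,
         7.21
[... 470 characters left out ...]
5323e-03,
         8.98867041e+00],
       [-5.87403856e-03, -6.58996388e-02, -9.97808966e-01,
         1.57698640e+03],
       [ 0.00000000e+00,  0.00000000e+00,  0.00000000e+00,
         1.00000000e+00]])}
{'fx': 304.87816443856553, 'fy': 304.87816443856553, 'cx': 319.5309370707453, 'cy': 202.8198168929663, 'k1': -0.04038101255335684, 'tool_from_camera': array([[-1.01627948e-03, -9.52652980e-01, -3.04057998e-01,
         7.83677138e+01],
       [ 9.99998994e-01, -1.26914648e-03,  6.34016283e-04,
         1.46614474e+00],
       [-9.89891640e-04, -3.04057048e-01,  9.52653312e-01,
        -1.28562263e+02],
       [ 0.00000000e+00,  0.00000000e+00,  0.00000000e+00,
         1.00000000e+00]])}
```

View pics/scene0.png

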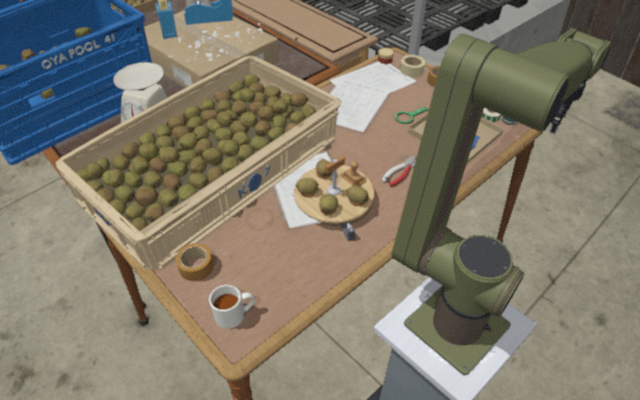

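View pics/top0.png

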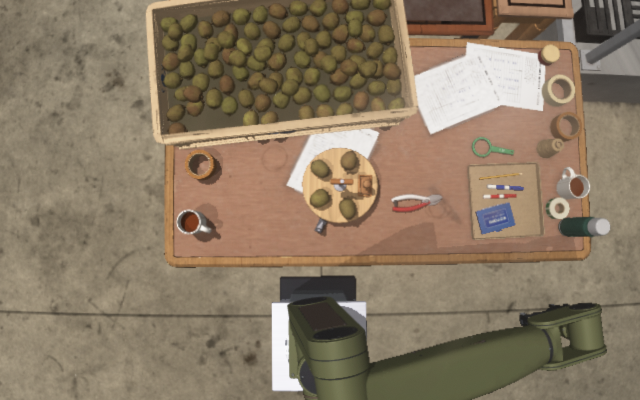

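The top view shows the disc at about (341,186), the stamp on its right at (366,184) and the pointer post at (320,227). Next I'll enlarge both views.

Run:
```python
from h import *
t=cv2.imread("pics/top0.png")[140:240,290:390];cv2.imwrite("pics/t1.png",cv2.resize(t,(600,600),interpolation=cv2.INTER_CUBIC))
t=cv2.imread("pics/scene0.png")[145:245,285:385];cv2.imwrite("pics/s1.png",cv2.resize(t,(600,600),interpolation=cv2.INTER_CUBIC))
```

```text
(no output)
```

View pics/t1.png

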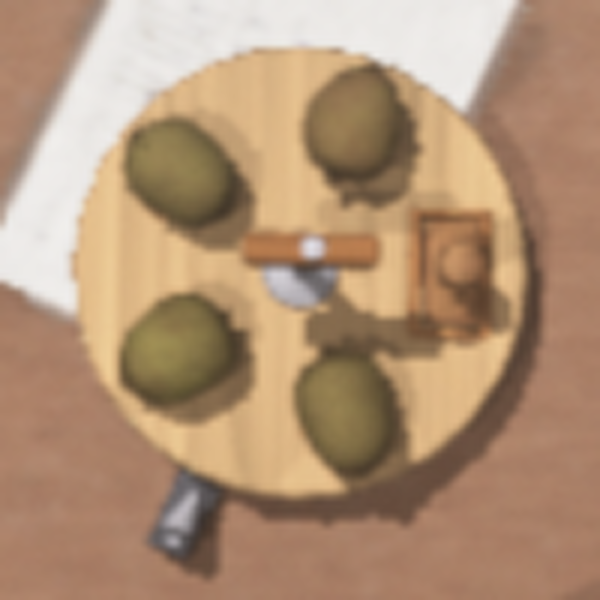

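View pics/s1.png

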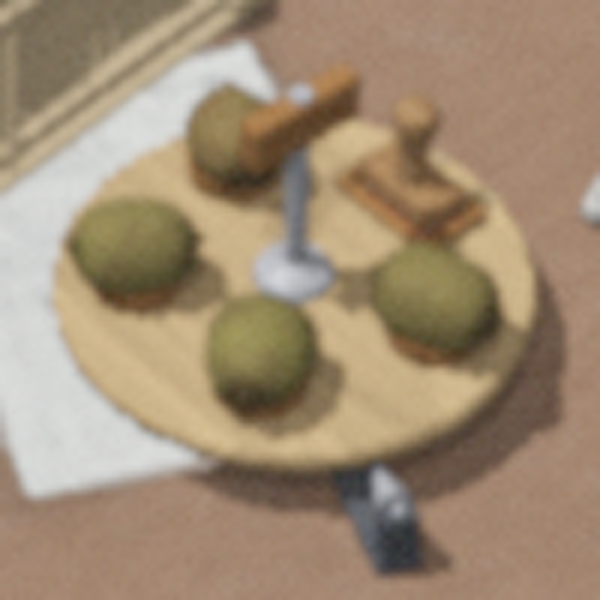

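Run:
```python
from h import *
T=manip.camera_params("top");S=manip.camera_params("scene")
t=lambda u,v:((u+.5)/6-.5+290,(v+.5)/6-.5+140)
s=lambda u,v:((u+.5)/6-.5+285,(v+.5)/6-.5+145)
c,e=tri(ray(T,t(312,247)),ray(S,s(302,92)));print("cap",c,e)
a=plane(T,t(245,248),168);b=plane(T,t(379,250),168);print("bar ends",a,b,(a+b)/2,np.linalg.norm(b-a),np.degrees(np.arctan2(*(b-a)[[1,0]])))
p,e=tri(ray(T,t(172,545)),ray(S,s(403,522)));print("post top",p,e, plane(T,t(170,540),42))
k,e=tri(ray(T,t(462,258)),ray(S,s(415,105)));print("stamp top",k,e)
# disc mask
im=manip.capture("top");hsv=cv2.cvtColor(im,cv2.COLOR_BGR2HSV)
pts=[plane(T,t(*q),45) for q in [(75,270),(300,48),(525,270),(300,497),(140,430),(150,110),(450,440),(460,110)]]
P=np.array(pts)[:,:2];A=np.c_[2*P,np.ones(len(P))];x=np.linalg.lstsq(A,(P**2).sum(1),rcond=None)[0]
print("disc",x[:2],np.sqrt(x[2]+x[:2]@x[:2]))
C=x[:2]
for n,q in(("post",p),("stamp",k)): d=q[:2]-C;print(n,np.hypot(*d),np.degrees(np.arctan2(d[1],d[0])))
```

```text
cap [542.91767335 -74.62682909 171.74996268] 2.704594333462621
bar ends [544.21559217 -40.02357837 168.        ] [ 542.32413585 -107.82897279  168.        ] [543.26986401 -73.92627558 168.        ] 67.83177073125717 -91.59787238775446
post top [392.95323263  -2.83303666  35.23602198] 2.4691905717676264 [396.67069165  -0.90345793  42.        ]
stamp top [ 541.80310585 -156.80137775  114.08077824] 2.677980661962141
disc [543.15168613 -75.21143387] 123.89138971535463
post 166.72794551366246 154.27127556509643
stamp 81.60108830001472 -90.94694173297863
```

Two-view estimates:
- The axis is at about (543,-74.5) and the bar top at z≈170.
- The stamp bears about -91° and the pointer about 153°. The short way round is about 116° clockwise.

The first travel goes to a hover above the bar.

Request:
apply_moves:
  plan:
    - [15,20,4,3]
    - [24,33,2,4.5]
    - [24,33,0,4.5]
    - [24,33,0,4.5]
    - [24,33,0,4.5]
  claw: 1
  force: 40

```text
clock: 0.65
ee_pos: [257.6, -477.9, 247.3]
eef_rot: [[0.825, 0.566, -0.003], [0.566, -0.825, 0.004], [0.0, -0.005, -1.0]]
ft_force: [0.6, -0.1, 0.1]
grip_width: 85.3
```

Request:
apply_moves:
  plan:
    - [24,33,0,4.5]
    - [24,33,0,4.5]
    - [24,33,0,4.5]
    - [24,33,0,4.5]
    - [24,33,0,4.5]

```text
clock: 1.15
ee_pos: [380.5, -304.7, 245.8]
eef_rot: [[0.533, 0.846, -0.005], [0.846, -0.533, 0.004], [0.001, -0.006, -1.0]]
ft_force: [0.6, -0.2, -0.7]
grip_width: 85.2
```

Request:
apply_moves:
  plan:
    - [24,33,0,4.5]
    - [24,33,0,4.5]
    - [24,33,0,4.5]
    - [24,33,0,4.5]
    - [20,20,0,4]

```text
clock: 1.65
ee_pos: [499.4, -143.5, 244.9]
eef_rot: [[0.159, 0.987, -0.006], [0.987, -0.159, 0.002], [0.001, -0.006, -1.0]]
ft_force: [-0.5, -0.4, 0.5]
grip_width: 84.8
```

Request:
apply_moves:
  plan:
    - [20,30,0,4]
    - [15,25,0,3]
    - [6,10,0,0.5]
    - [0,0,0,0]
    - [0,0,0,0]

```text
clock: 2.15
ee_pos: [542.3, -72.9, 243.1]
eef_rot: [[0.018, 1.0, -0.009], [1.0, -0.018, 0.001], [0.001, -0.009, -1.0]]
ft_force: [0.4, -0.3, -0.7]
grip_width: 85.7
```

Run:
```python
from h import *
st=manip.state();cv2.imwrite("pics/w1.png",manip.capture("wrist"))
print(st["ee_pos"],st["eef_rot"],st["qpos"],st["clock"],st["dq"]);np.savez("w1.npz",p=st["ee_pos"],r=st["eef_rot"])
```

```text
[542.30291587 -72.92913169 243.12983095] [[ 0.01791182  0.99979983 -0.00891447]
 [ 0.99983876 -0.01789977  0.00142954]
 [ 0.00126968 -0.00893864 -0.99995924]] [-1.32627009e+01 -5.58044586e+00  1.07570035e+02 -3.82188258e-02
  7.85263503e+01 -1.22289278e+01] 2.15 [ 0.15595432  0.24236771  0.0498697  -0.02744484  0.08700251  0.11346167]
```

View pics/w1.png

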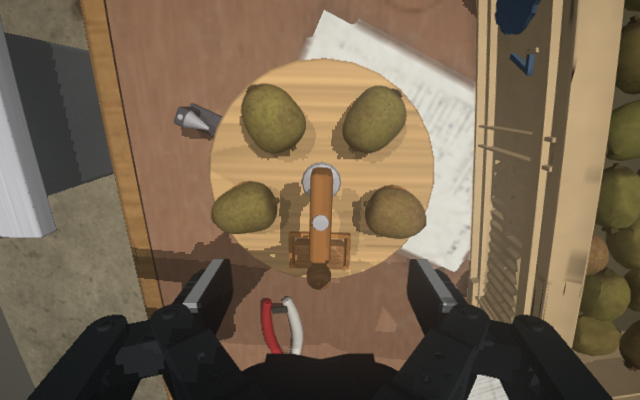

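The wrist view shows the bar running from (321,170) to (319,262), with its cap at (320,222). The stamp is at its lower end (319,265). The cone's tip is at about (210,130), and the jaws straddle the bar symmetrically.

Run:
```python
from h import *
im=cv2.imread("pics/w1.png")
a=cv2.resize(im[90:150,160:230],None,fx=8,fy=8,interpolation=cv2.INTER_CUBIC);cv2.imwrite("pics/w1a.png",a)
a=cv2.resize(im[160:295,270:370],None,fx=4.4,fy=4.4,interpolation=cv2.INTER_CUBIC);cv2.imwrite("pics/w1b.png",a)
P=manip.camera_params("wrist");d=np.load("w1.npz");T=wristT(P,dict(eef_rot=d["r"],ee_pos=d["p"]))
# disc
hsv=cv2.cvtColor(im,cv2.COLOR_BGR2HSV);m=cv2.inRange(hsv,(12,60,140),(26,170,255))
m[:, 445:]=0;m[:,:205]=0;m[285:]=0
cs,_=cv2.findContours(m,cv2.RETR_EXTERNAL,cv2.CHAIN_APPROX_NONE);c=max(cs,key=cv2.contourArea)
W=np.array([plane(P,q[0].astype(float),45,T)[:2] for q in cv2.convexHull(c)])
rng=np.ones(len(W),bool)
for _ in range(6):
    A=np.c_[2*W[rng],np.ones(rng.sum())];x=np.linalg.lstsq(A,(W[rng]**2).sum(1),rcond=None)[0]
    R=np.sqrt(x[2]+x[:2]@x[:2]);r=np.hypot(*(W-x[:2]).T)-R;rng=np.abs(r)<2.5
print("disc",x[:2],R,rng.sum(),len(W))
S=manip.camera_params("scene");
c,e=tri(ray(P,(320,222),T),ray(S,((302.5)/6-.5+285,92.5/6-.5+145)));print("cap",c,e)
for z in(169,170):
    a,b,c=[plane(P,q,z,T) for q in((321,170),(319,262),(320,222))];print(a,b,c,np.linalg.norm(a-b),np.degrees(np.arctan2(*(b-a)[[1,0]])))
```

```text
disc [537.31788196 -76.22566564] 129.0638118133375 15 21
cap [542.45255819 -75.27891137 171.17259153] 1.2563871344308963
[544.06635397 -37.91338994 169.        ] [ 541.36125738 -107.48106615  169.        ] [542.69664028 -75.51819881 169.        ] 69.62024935626457 -92.2267895348595
[544.07304721 -37.70855942 170.        ] [ 541.38129045 -106.93317175  170.        ] [542.71008808 -75.1279251  170.        ] 69.27692621864196 -92.22678953485945
```

View pics/w1a.png

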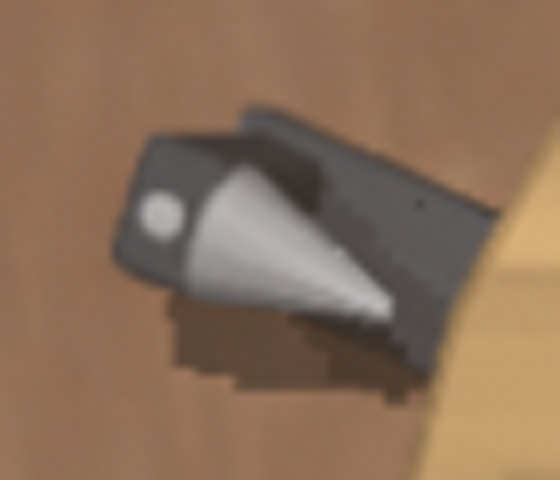

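View pics/w1b.png

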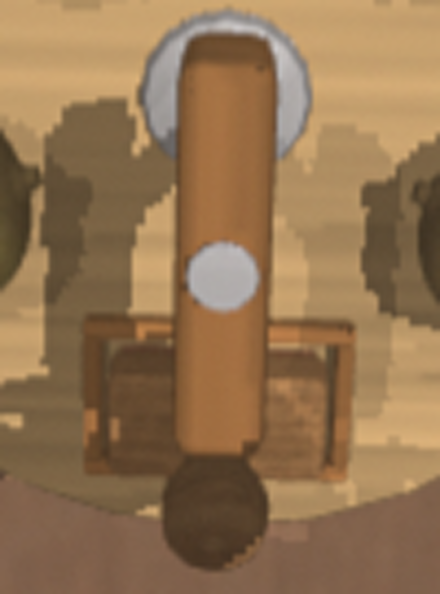

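Run:
```python
from h import *
P=manip.camera_params("wrist");d=np.load("w1.npz");T=wristT(P,dict(eef_rot=d["r"],ee_pos=d["p"]))
S=manip.camera_params("scene");Tp=manip.camera_params("top")
w=lambda u,v,o=(160,90),k=8:((u+.5)/k-.5+o[0],(v+.5)/k-.5+o[1])
C=np.array([542.8,-75])
for n,q,zs in(("button",w(160,214),(35,42,45)),("tip",w(392,307),(30,37,42))):
  for z in zs:
    X=plane(P,q,z,T);v=X[:2]-C;print(n,z,X[:2],np.hypot(*v),np.degrees(np.arctan2(v[1],v[0])))
im=cv2.imread("pics/top0.png")[215:240,305:335];cv2.imwrite("pics/t2.png",cv2.resize(im,None,fx=20,fy=20,interpolation=cv2.INTER_CUBIC))
im=cv2.imread("pics/scene0.png")[217:247,335:365];cv2.imwrite("pics/s2.png",cv2.resize(im,None,fx=20,fy=20,interpolation=cv2.INTER_CUBIC))
```

```text
button 35 [391.64808706  -3.51970894] 167.20147365904865 154.6903621848056
button 42 [394.84429171  -3.3712518 ] 164.3823870814566 154.16731246143968
button 45 [396.21409371  -3.30762732] 163.1785041755548 153.93762437182426
tip 30 [420.04445151 -16.90865374] 135.806955624916 154.67518286720022
tip 37 [422.61231802 -16.48815204] 133.6739138778135 154.04145277953518
tip 42 [424.44650839 -16.18779368] 132.16060150065186 153.57630364891892
```

View pics/t2.png

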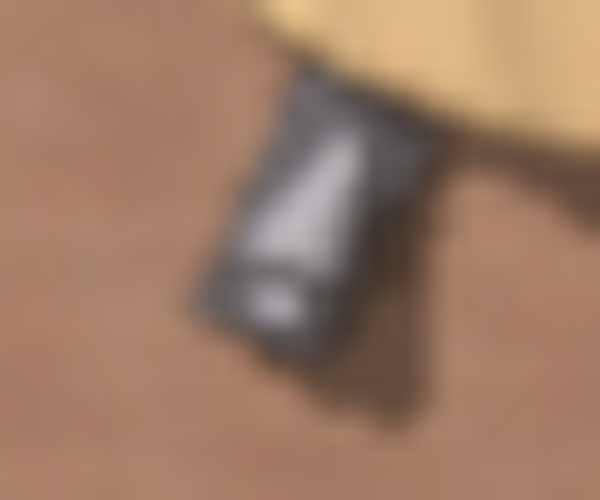

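View pics/s2.png

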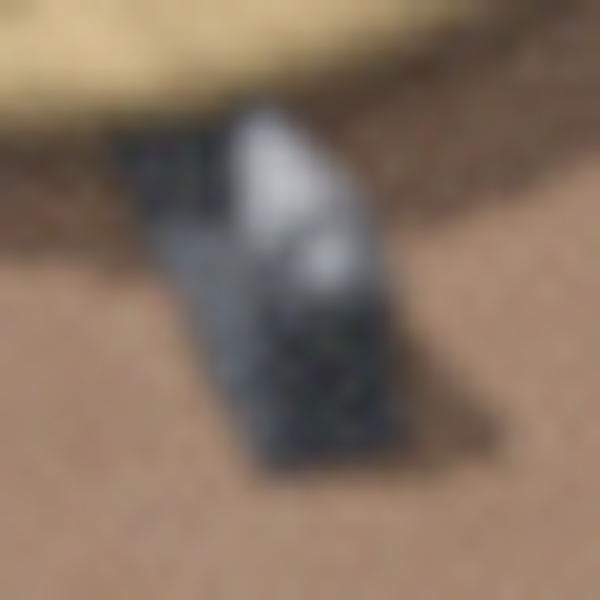

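The pointer bears about 154°, consistently for post and cone tip at radii 164 and 134. I'll trim over the bar and descend straight down.

Request:
apply_moves:
  plan:
    - [0.5,-2,-15,-1.2]
    - [0,0,-20,0]
    - [0,0,-20,0]
    - [0,0,-20,0]
    - [0,0,-14,0]

```text
clock: 2.7
ee_pos: [540.9, -81.2, 150.5]
eef_rot: [[0.054, 0.999, -0.005], [0.999, -0.054, -0.001], [-0.001, -0.005, -1.0]]
ft_force: [-0.7, 0.1, -1.1]
grip_width: 85.7
```

Run:
```python
from h import *
st=manip.state();print(st["ee_pos"],st["eef_rot"][:,1],st["ft_force"]);cv2.imwrite("pics/w2.png",manip.capture("wrist"))
```

```text
[540.94201196 -81.18791021 150.48951921] [ 0.99854989 -0.05363049 -0.00467776] [-0.6601473   0.06956503 -1.13479286]
```

View pics/w2.png

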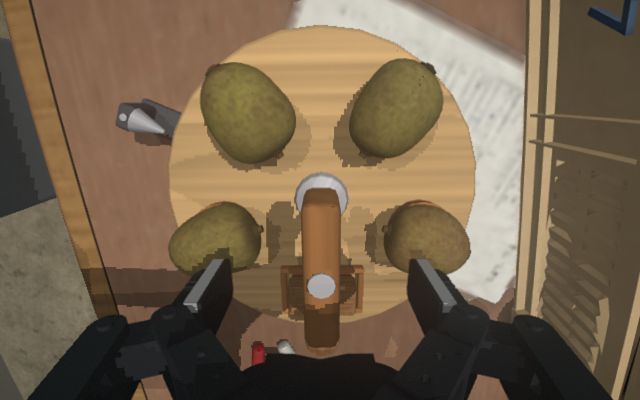

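The bar is centred between the open jaws (320,285), but I drifted 6 mm in y and about 1° in yaw. I'll correct that before closing.

Request:
apply_moves:
  plan:
    - [1.8,6,-1,0.8]
    - [0,0,0,0]

```text
clock: 2.95
ee_pos: [540.5, -75.4, 145.6]
eef_rot: [[0.041, 0.999, -0.011], [0.999, -0.041, 0.001], [0.0, -0.011, -1.0]]
ft_force: [-0.1, 0.3, 0.3]
grip_width: 85.5
```

Run:
```python
from h import *
st=manip.state();im=manip.capture("wrist");cv2.imwrite("pics/w3.png",im)
P=manip.camera_params("wrist");T=wristT(P,st)
y=st["eef_rot"][:,1];print(st["ee_pos"],np.degrees(np.arctan2(y[1],y[0])))
hsv=cv2.cvtColor(im,cv2.COLOR_BGR2HSV)
cv2.imwrite("pics/w3b.png",cv2.resize(im[170:370,260:380],None,fx=3,fy=3,interpolation=cv2.INTER_CUBIC))
```

```text
[540.45922639 -75.37824673 145.61726061] -2.356977856481668
```

View pics/w3b.png

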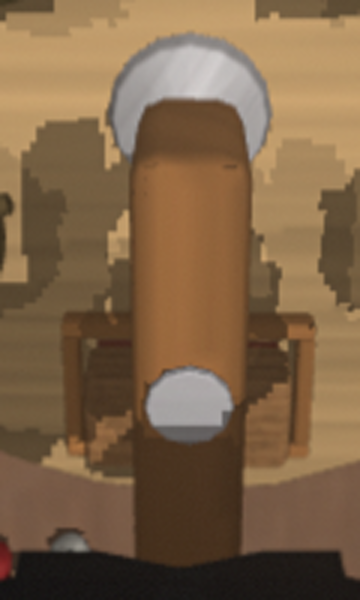

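Request:
apply_moves:
  plan:
    - [2,0.4,3,0.2]
    - [0,0,0,0]

```text
clock: 3.2
ee_pos: [544.2, -75.4, 151.5]
eef_rot: [[0.037, 0.999, -0.007], [0.999, -0.037, -0.001], [-0.001, -0.007, -1.0]]
ft_force: [1.1, -0.1, 0.2]
grip_width: 85.4
```

Request:
apply_moves:
  plan:
    - [0,0,0,0]
    - [0,0,0,0]
    - [0,0,0,0]
    - [0,0,0,0]
    - [0,0,0,0]
  claw: 0
  force: 30

```text
clock: 3.7
ee_pos: [542.0, -75.4, 153.9]
eef_rot: [[0.036, 0.999, -0.014], [0.999, -0.036, -0.001], [-0.002, -0.014, -1.0]]
ft_force: [-11.6, 0.5, 7.6]
grip_width: 15.5
```

Request:
apply_moves:
  plan:
    - [0,0,0,0]
    - [0,0,0,0]
    - [0,0,0,0]
    - [0,0,0,0]
    - [0,0,0,0]

```text
clock: 4.2
ee_pos: [541.9, -75.4, 154.0]
eef_rot: [[0.036, 0.999, -0.013], [0.999, -0.036, -0.001], [-0.002, -0.013, -1.0]]
ft_force: [-1.5, 0.4, 0.9]
grip_width: 15.8
```

The grip is on: width 15.8 mm and small forces. Stamp bearing is -92°, target about 154°, so about -114°. I'll turn in gentle steps, easing in and out.

Request:
apply_moves:
  plan:
    - [0,0,0,-1.5]
    - [0,0,0,-3]
    - [0,0,0,-3]
    - [0,0,0,-3]
    - [0,0,0,-3]

```text
clock: 4.7
ee_pos: [541.6, -75.3, 154.0]
eef_rot: [[0.282, 0.959, -0.014], [0.96, -0.282, 0.002], [-0.002, -0.014, -1.0]]
ft_force: [-1.6, -0.1, 0.4]
grip_width: 15.2
```

Request:
apply_moves:
  plan:
    - [0,0,0,-3.5]
    - [0,0,0,-3.5]
    - [0,0,0,-3.5]
    - [0,0,0,-3.5]
    - [0,0,0,-3.5]

```text
clock: 5.2
ee_pos: [541.3, -75.1, 154.0]
eef_rot: [[0.571, 0.821, -0.014], [0.821, -0.571, 0.006], [-0.003, -0.015, -1.0]]
ft_force: [-2.1, 0.2, 1.6]
grip_width: 15.7
```

Request:
apply_moves:
  plan:
    - [0,0,0,-3.5]
    - [0,0,0,-3.5]
    - [0,0,0,-3.5]
    - [0,0,0,-3.5]
    - [0,0,0,-3.5]

```text
clock: 5.7
ee_pos: [541.0, -74.8, 154.0]
eef_rot: [[0.802, 0.598, -0.013], [0.598, -0.802, 0.009], [-0.005, -0.015, -1.0]]
ft_force: [-1.8, 1.4, 1.2]
grip_width: 15.6
```

Request:
apply_moves:
  plan:
    - [0,0,0,-3.5]
    - [0,0,0,-3.5]
    - [0,0,0,-3.5]
    - [0,0,0,-3.5]
    - [0,0,0,-3.5]

```text
clock: 6.2
ee_pos: [540.8, -74.5, 154.0]
eef_rot: [[0.95, 0.314, -0.011], [0.314, -0.949, 0.012], [-0.007, -0.015, -1.0]]
ft_force: [-1.1, 1.6, 0.6]
grip_width: 15.9
```

Request:
apply_moves:
  plan:
    - [0,0,0,-3.5]
    - [0,0,0,-3.5]
    - [0,0,0,-3.5]
    - [0,0,0,-3.5]
    - [0,0,0,-3.5]

```text
clock: 6.7
ee_pos: [540.8, -74.1, 154.0]
eef_rot: [[1.0, -0.002, -0.008], [-0.002, -1.0, 0.013], [-0.008, -0.013, -1.0]]
ft_force: [-1.5, 1.3, 0.2]
grip_width: 15.7
```

Request:
apply_moves:
  plan:
    - [0,0,0,-3.5]
    - [0,0,0,-3.5]
    - [0,0,0,-3.5]
    - [0,0,0,-2.5]
    - [0,0,0,-2]

```text
clock: 7.2
ee_pos: [540.8, -73.7, 153.9]
eef_rot: [[0.961, -0.275, -0.005], [-0.275, -0.961, 0.013], [-0.009, -0.011, -1.0]]
ft_force: [-0.8, 0.8, 0.1]
grip_width: 15.8
```

Request:
apply_moves:
  plan:
    - [0,0,0,-1]
    - [0,0,0,0]

```text
clock: 7.4
ee_pos: [540.8, -73.7, 154.0]
eef_rot: [[0.956, -0.294, -0.006], [-0.294, -0.956, 0.012], [-0.009, -0.01, -1.0]]
ft_force: [-0.7, 0.3, 0.5]
grip_width: 15.5
```

Run:
```python
from h import *
st=manip.state();y=st["eef_rot"][:,1];print(st["ee_pos"],np.degrees(np.arctan2(y[1],y[0])),st["ft_force"])
np.savez("w4.npz",p=st["ee_pos"],r=st["eef_rot"])
cv2.imwrite("pics/w4.png",manip.capture("wrist"));t=manip.capture("top");cv2.imwrite("pics/top4.png",t);s=manip.capture("scene")
cv2.imwrite("pics/t4.png",cv2.resize(t[140:240,290:390],(600,600),interpolation=cv2.INTER_CUBIC))
cv2.imwrite("pics/s4.png",cv2.resize(s[145:245,285:385],(600,600),interpolation=cv2.INTER_CUBIC))
```

```text
[540.83006584 -73.71042022 153.9613031 ] -107.07586454265318 [-0.69529849  0.30043619  0.51824839]
```

View pics/w4.png

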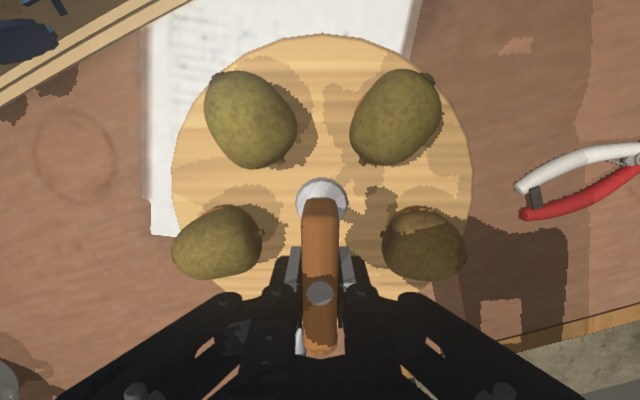

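View pics/t4.png

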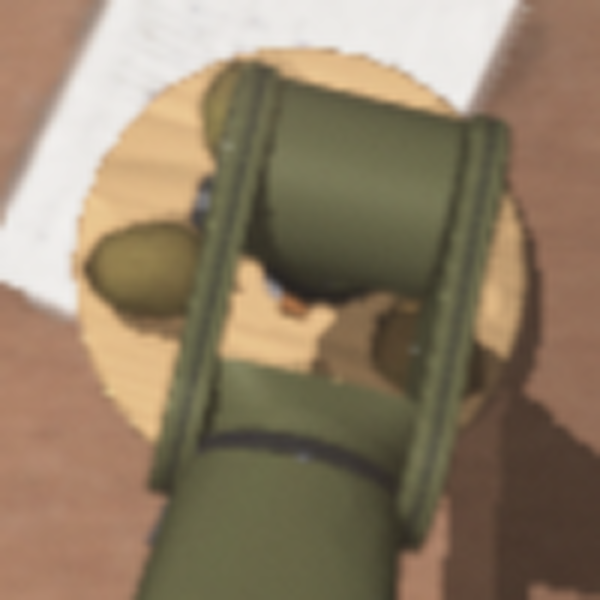

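View pics/s4.png

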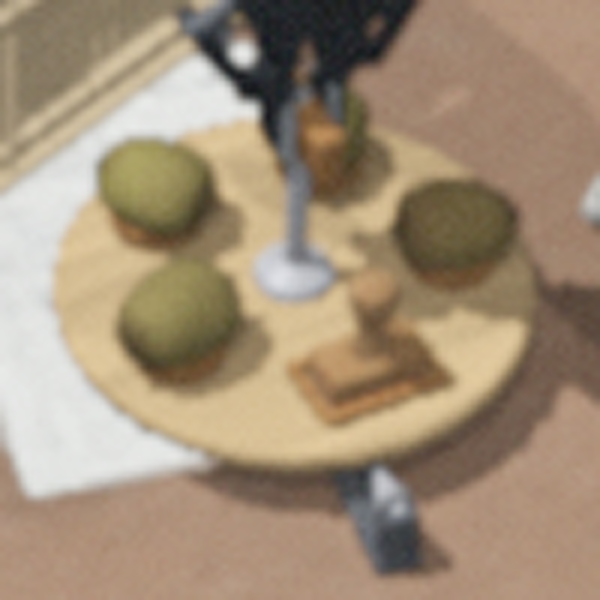

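The scene view shows the stamp (crop ~(370,350)) nearing the pointer (385,490). By jaw angle about 8.8° remains, so I'll turn on and then measure from the picture.

Request:
apply_moves:
  plan:
    - [0,0,0,-2.5]
    - [0,0,0,-2.5]
    - [0,0,0,-2]
    - [0,0,0,-1.5]
    - [0,0,0,0]

```text
clock: 8.05
ee_pos: [540.9, -73.5, 153.9]
eef_rot: [[0.9, -0.435, -0.004], [-0.435, -0.9, 0.013], [-0.009, -0.011, -1.0]]
ft_force: [0.0, 0.9, 0.3]
grip_width: 15.3
```

Run:
```python
from h import *
st=manip.state();y=st["eef_rot"][:,1];print(st["ee_pos"],np.degrees(np.arctan2(y[1],y[0])),st["ft_force"],st["qpos"])
s=manip.capture("scene");cv2.imwrite("pics/scene5.png",s)
cv2.imwrite("pics/s5.png",cv2.resize(s[185:245,315:375],(780,780),interpolation=cv2.INTER_CUBIC)[:600+180][:, :])
cv2.imwrite("pics/s5.png",cv2.resize(s[187:247,315:375],(600,600),interpolation=cv2.INTER_CUBIC))
```

```text
[540.90416423 -73.52742293 153.94596297] -115.79867424273898 [0.01845568 0.93994895 0.3218933 ] [-13.712424    -1.54208855 112.61577314   0.74689125  69.31314282
 101.81729107]
```

View pics/s5.png

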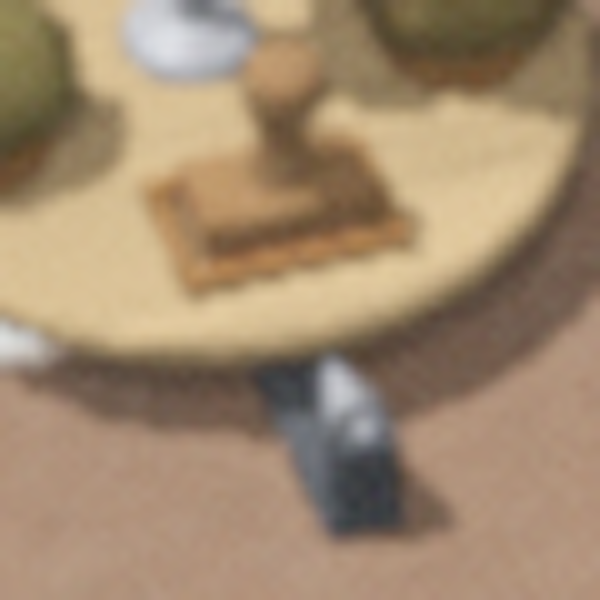

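Run:
```python
from h import *
S=manip.camera_params("scene")
k=lambda u,v:((u+.5)/10-.5+315,(v+.5)/10-.5+187)
s=lambda u,v:((u+.5)/6-.5+285,(v+.5)/6-.5+145)
# disc top-edge points in scene (from s1 crop)
im=cv2.imread("pics/scene0.png");hsv=cv2.cvtColor(im,cv2.COLOR_BGR2HSV);m=cv2.inRange(hsv,(14,60,130),(26,170,255))
m2=np.zeros_like(m);m2[150:226,290:378]=m[150:226,290:378]
cs,_=cv2.findContours(m2,cv2.RETR_EXTERNAL,cv2.CHAIN_APPROX_NONE);c=max(cs,key=cv2.contourArea)
W=np.array([plane(S,q[0].astype(float),45)[:2] for q in cv2.convexHull(c)])
g=np.ones(len(W),bool)
for _ in range(8):
    A=np.c_[2*W[g],np.ones(g.sum())];x=np.linalg.lstsq(A,(W[g]**2).sum(1),rcond=None)[0]
    R=np.sqrt(x[2]+x[:2]@x[:2]);r=np.hypot(*(W-x[:2]).T)-R;g=np.abs(r)<3
print("disc",x[:2],R,g.sum(),len(W))
C=x[:2];an=lambda v:np.degrees(np.arctan2(v[1],v[0]))
col=plane(S,s(293,272),45+6);print("column foot",col)
for n,q,z in(("button",(362,428),42),("button",(362,428),40),("tip",(325,358),37),("tip",(325,358),34),("knob",(285,70),105),("knobtop",(287,40),116)):
    X=plane(S,k(*q),z)[:2];print(n,z,X,np.hypot(*(X-C)),an(X-C),"| with C2",an(X-np.array([542.8,-75])))
f=plane(S,k(192,297),45);h=plane(S,k(415,240),45);b=plane(S,k(145,188),47)
print("front edge",f[:2],h[:2],np.linalg.norm(f-h),"normal",an((h-f)[:2])+90,an((h-f)[:2])-90,"mid",an(((f+h)/2)[:2]-C)); print("side",an((f-b)[:2]),np.linalg.norm(f-b))
```

```text
disc [537.03256937 -70.22276799] 123.38483964039986 20 27
column foot [540.11616425 -71.91985047  51.        ]
button 42 [396.1812943   -3.23074391] 155.9711927891548 154.56319196293367 | with C2 153.9184410857453
button 40 [397.31528869  -4.52003638] 154.39484272850504 154.81451583933577 | with C2 154.1521653942249
tip 37 [425.51149792 -17.71436193] 123.26427740706822 154.78714143843393 | with C2 153.96835412302616
tip 34 [427.28283929 -19.67819908] 120.82945294212044 155.2718543224649 | with C2 154.40998437227648
knob 105 [472.43776248 -43.84473668] 69.77312959606338 157.78678682577112 | with C2 156.11701038250854
knobtop 116 [473.34821111 -44.96472366] 68.51033710273326 158.36607949336178 | with C2 156.61334006413315
front edge [464.45288694  -0.4916904 ] [435.71830219 -65.55782526] 71.1286037240912 normal -23.827269755840433 -203.82726975584043 mid 156.83759435687952
side 154.6940527840967 44.3997301955879
```

```bash
cat > d.py <<'E'
from h import *
P=manip.camera_params("wrist")
def disc(name,st,box,rows,bad=()):
    im=cv2.imread(name);T=wristT(P,st);c0=box
    g=cv2.GaussianBlur(cv2.cvtColor(im,cv2.COLOR_BGR2LAB),(3,3),0).astype(float)
    o=[]
    for a in np.arange(0,360,3):
        # sample along world radius at z=45 around guess
        rs=np.arange(112,142,.5);v=np.array([np.cos(np.radians(a)),np.sin(np.radians(a))])
        uv=np.array([proj(P,np.append(c0+r*v,45),T) for r in rs],np.float32)
        if (uv[:,1]>rows).any() or (uv<1).any() or (uv[:,0]>638).any(): continue
        pr=cv2.remap(g.astype(np.float32),uv[:,:1],uv[:,1:],cv2.INTER_LINEAR)[:,0,:]
        dif=np.linalg.norm(pr[4:]-pr[:-4],axis=1);i=dif.argmax()
        if dif[i]>25:o.append(c0+rs[i+2]*v)
    W=np.array(o);k=np.ones(len(W),bool)
    for _ in range(15):
        A=np.c_[2*W[k],np.ones(k.sum())];x=np.linalg.lstsq(A,(W[k]**2).sum(1),rcond=None)[0]
        R=np.sqrt(x[2]+x[:2]@x[:2]);r=np.hypot(*(W-x[:2]).T)-R;k=np.abs(r-np.median(r))<1.2
    return x[:2],R,k.sum(),len(W)
E
python3 - <<'E'
from d import *
an=lambda v:np.degrees(np.arctan2(v[1],v[0]))
d=np.load("w1.npz");s1=dict(ee_pos=d["p"],eef_rot=d["r"]);T1=wristT(P,s1)
d=np.load("w4.npz");s4=dict(ee_pos=d["p"],eef_rot=d["r"]);T4=wristT(P,s4)
C1=disc("pics/w1.png",s1,np.array([542.8,-75]),262);print(C1);C=C1[0]
print("w4",disc("pics/w4.png",s4,np.array([541,-74]),250))
print("washer",plane(P,(321,181.2),50,T1))
for q,z in(((179.6,116.3),42),((208.6,127.9),37)):
    X=plane(P,q,z,T1)[:2];print(np.hypot(*(X-C)),an(X-C))
o=lambda u,v:((u+.5)/4.4-.5+270,(v+.5)/4.4-.5+160)
print("knob",an(plane(P,o(215,513),104,T1)[:2]-C))
l,r=plane(P,o(83,318),50,T1),plane(P,o(355,324),50,T1);l2,r2=plane(P,o(86,472),50,T1),plane(P,o(348,480),50,T1)
print("foot",an((r-l)[:2])-90,an((r2-l2)[:2])-90,an((l+r)[:2]/2-C),an((l2+r2)[:2]/2-C))
im=cv2.imread("pics/w4.png")[190:370,265:375];cv2.imwrite("pics/w4b.png",cv2.resize(im,None,fx=3.3,fy=3.3,interpolation=cv2.INTER_CUBIC))
E
```

```text
(array([543.76715917, -71.15945034]), np.float64(123.22653421605928), np.int64(58), 84)
w4 (array([545.22135754, -75.51218939]), np.float64(122.44827957637509), np.int64(49), 66)
washer [543.14182536 -71.41991322  50.        ]
164.9272299439212 154.5121695534883
134.20175281468724 154.44606125381895
knob -92.96883184613252
foot -92.23585019140991 -92.76892433250183 -93.33898751604598 -92.66207747058826
```

View pics/w4b.png

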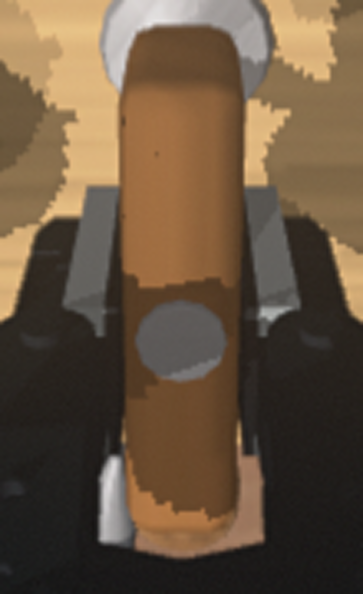

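By the wrist camera the stamp is within about ±0.5° of the pointer. The scene view suggests about 1° too far counterclockwise. I'll make a small compromise trim clockwise and settle.

Request:
apply_moves:
  plan:
    - [0,0,0,-0.5]
    - [0,0,0,0]
    - [0,0,0,0]
    - [0,0,0,0]
    - [0,0,0,0]

```text
clock: 8.6
ee_pos: [540.9, -73.5, 153.9]
eef_rot: [[0.897, -0.442, -0.004], [-0.442, -0.897, 0.014], [-0.009, -0.011, -1.0]]
ft_force: [-0.3, 1.6, 1.4]
grip_width: 15.5
```

Run:
```python
from h import *
st=manip.state();y=st["eef_rot"][:,1];print(st["ee_pos"],np.degrees(np.arctan2(y[1],y[0])),st["ft_force"],st["ft_torque"],st["dq"])
s=manip.capture("scene");cv2.imwrite("pics/scene6.png",s)
S=manip.camera_params("scene")
im=s.copy()
im=cv2.resize(im[180:250,305:385],None,fx=8,fy=8,interpolation=cv2.INTER_CUBIC)
# predicted places, scene-only axis
C=np.array([540.1,-71.9])
for th,col in((152.5,(255,0,0)),(154,(0,0,255)),(155.5,(0,255,0))):
    e=np.array([np.cos(np.radians(th)),np.sin(np.radians(th))])
    for r,z in((164,42),(134,37),(126,45),(82,105)):
        q=(proj(S,np.append(C+r*e,z))-[305,180]+.5)*8-.5
        cv2.circle(im,tuple(int(round(a)) for a in q),3,col,-1)
cv2.imwrite("pics/s6.png",im)
```

```text
[540.92549452 -73.49401152 153.93648559] -116.262319323706 [-0.29518593  1.57081095  1.42550011] [-0.27777092  0.00230413 -0.04378471] [-0.0525371  -0.00157535  0.08335179 -0.0392748  -0.04611027 -0.02829521]
```

View pics/s6.png

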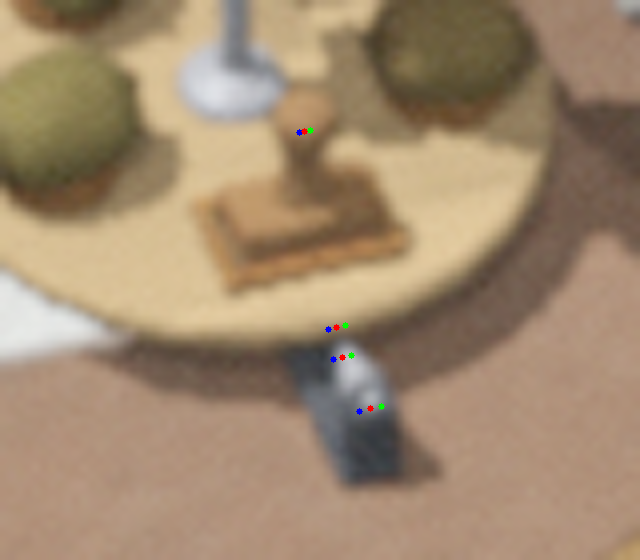

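The picture shows the stamp's knob at crop column 305, on the 154° marker. The cone and button lie on the 154–155° markers. The arm is still and the bar is gripped, so I'll hand in.

```bash
python3 -c "
from h import *
print(manip.state()['grip_width']);print(manip.job_done())"
```

```text
15.491833283138776
the job is handed in; nothing more can be done
None
```

The stamp now stands at the pointer, to within about 1° by my cameras. The arm is still gripping the handle bar at 30 N (opening 15.5 mm). I turned the carousel about 114° clockwise by the bar and handed the job in at about 8.7 s.

- **Alignment:** by the wrist camera and the turn of the jaws, stamp and pointer are both at about 154–154.5°. In the last scene picture the knob sits at 154° and the cone and post at 154–155°.
- **Disagreement:** before the last 0.5° trim, the scene camera put the stamp about 1° further counterclockwise than the wrist camera did. Some rougher readings, off the stamp foot's edges, were up to 2° out.
- **Poor fits:** some fits of the disc's edge were off by 3–6 mm. I used the column foot and bar cap as the axis instead.
- **Not visible:** the arm blocks the top camera at the end, so it could not check the final position.
- **Force:** every reading between moves was under about 14 N. The highest was while the jaws closed; during the turn they stayed below 3 N.
- **Bystanders:** the arm's path stayed clear of the secateurs, tape roll and mug. I did not re-measure their positions.

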